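# Point out the tube left open and the cap that belongs on it

## Robot

A 6-joint arm with a two-finger parallel gripper is mounted at the origin on the work surface. World frame = base frame: x ahead of the robot, y to its left, z up, the work surface at z = 0. Lengths are in m, angles in rad, forces in N, time in s.
With the tool pointing down it reaches from about 0.425 to 0.95 m from the base axis. Payload 3.5 kg.
Tool frame: the origin (TCP) lies at the very end of the fingers, on their centre line; the grasp point (between the pads) lies 19 mm behind it; y points along the fingers, z is the direction in which the jaws open and shut, and the axes are right-handed (so a half turn about y gives the same grasp; the last joint's range is limited). The gripper opens to 85 mm and grips with 20 to 120 N. Pads are 22 mm wide; open, the fingers measure 114 mm over their backs; the gripper's body (76 mm by 85 mm) begins 54 mm behind the grasp point. The pads swing forward as they close: fully open they stand 13 mm farther back than shut.
Start: joints at [0.955, 0.286, 1.577, -0, 1.279, -0.15], TCP at [0.303, 0.603, 0.231] pointing down, gripper open.
Joint ranges: [-2.77, 2.77], [-0.9, 2.22], [0.21, 2.48], [-1.53, 4.67], [0.24, 2.81], [-2.84, 2.84]. Speed limits (rad/s): [2.79, 2.79, 3.14, 3.14, 3.14, 3.14].

## Interface

Orientations are given as a unit quaternion [x, y, z, w].
In Python, from plant import ctrl, cams gives the robot as it stands.
- The arm moves only by the tool play_rows, never from a script. Its argument "steps" is a list of rows, each an object of numbers: "claw": the finger opening in cm, from 0 to 8.54; "tx", "ty", "tz": the shift along the tool's x, y, z in cm; "ax", "ay", "az": the turn, a rotation vector about the tool's x, y, z in degrees. A call has 1 to 12 rows; each row is the pose to reach, as a shift and turn from the pose commanded when the call began, along the tool's axes at that moment; what a row does not reach only later rows make up. A row lasts 1/12 s, in which the tool goes at most 41.7 mm and 7.16 degrees, less where a joint would pass 70% of its speed; a pose out of reach is approached as far as the arm can. A call with a gripper value outside its range is refused whole. The fingers move at their own pace and stop on an object; "grip_force" is the grip in N (left out, the last holds). Time passes only in rows, so rows that repeat a pose let the fingers close. It gives the time, the measured TCP pose, the force and the opening at its end, in the units of the state.
- ctrl.get_state(): the state, without advancing time (a new reading comes with each control period).
- cams.read_camera(name): name is "scene" or "top" or "wrist"; returns (picture, depth): 480x640x3 uint8, blue, green, red; 480x640 float32, m along the optical axis (not along the pixel's ray), 0 where there is no reading.
- cams.camera_model(name): a dict with "intrinsics" (3x3 intrinsics, pixels), "rvec" (rotation vector, rad) and "tvec" (3), from world to camera coordinates, as OpenCV has them; the wrist camera has in their place "tool_from_camera" (4x4, takes a point from camera to tool coordinates, whose origin is the TCP and whose axes are the tool frame's). Camera axes: x right, y down, z forward; pixel columns grow to the right and rows downward; lengths in m; the calibration is good to about 2 mm. A picture is of the moment at which its call begins: read the wrist's pose just before it. camera_model takes no time and is no camera call.
- ctrl.sign_off(): hands the job in, once; it reports no verdict.
The state is a dict: "time": time; "qpos": joint angles; "dq": joint speeds; "joint_efforts": joint torques, N m; "eef_pos": TCP position; "tcp_rot": TCP orientation; "contact_force": force on the tool from outside, world axes, zero at the start; "wrist_torque": the same for the moment, N m; "opening": opening from 0.0 (shut) to 1.0 (fully open).
Only numpy, scipy, OpenCV 4.12 (cv2) and the standard library are available. Lean on these libraries where they do the work, as an engineer would, in place of code of your own. Each camera call takes 0.05 s, during which the arm holds its last target.

## Task

Show a colleague which tube in the rack was left without its screw cap, and which loose cap belongs on it. First point down at the mouth of the open tube, fingertips centred about 3 cm above it, and stay there for two seconds; then rise well clear, point in the same way at the loose cap on the grey mat that is the same size as the caps on the other tubes, and finish there, still pointing at it from about 3 cm above. Touch and move nothing, and do not dip down over any other tube or cap on the way.

Things in the scene. Friction and masses are not known exactly. Their poses are not given: they have to be found in the camera images.
- open_mouth (a point): Centre of the mouth (rim plane) of the open tube: an off-white plastic tube, 29 mm across, 112 mm tall, 2 mm wall, standing loose and upright in the rack, the only one of the four without a blue cap. z of this point's frame points up out of the tube; the rim is 118 mm above the bench.
- cap_tube_top (a point): Centre of the top face of the loose cap that belongs to the open tube: a blue plastic disc 34 mm across, 14 mm tall, lying on the grey mat, top face 20 mm above the bench. It is the middle one in size of three loose blue caps. z points up.
- tube_open: The open tube itself; origin at the centre of its underside, z up (it stands on the rack's floor, 6 mm above the bench).
- tube_a: A capped tube in the rack: the same off-white tube with a blue cap, 34 mm across, on it; 118 mm tall in all, top 124 mm above the bench. Origin at the centre of its underside, z up. Leave alone.
- tube_b: Another capped tube, the same as tube_a. Leave alone.
- tube_c: Another capped tube, the same as tube_a. Leave alone.
- rack: White plastic rack, 64 x 226 mm, 64 mm tall, fixed to the bench, with a single row of four tubes 52 mm apart along its y axis. Origin at the centre of its underside. It may stand on the left or the right of the bench; any tube may be the open one.
- mat: Flat grey mat, 100 x 250 mm and 6 mm thick, fixed to the bench on the other side from the rack; the three loose caps lie on it in a row along its y axis, about 78 mm apart, in any order. Origin at the centre of its underside.
- cap_tube: The same loose cap as cap_tube_top (34 mm across, 14 mm tall); origin at the centre of its underside, z up.
- cap_small: Loose blue cap that is too small: 20 mm across, 12 mm tall, on the mat. Origin at the centre of its underside. Leave alone.
- cap_large: Loose blue cap that is too large, from a bottle: 52 mm across, 20 mm tall, on the mat. Origin at the centre of its underside. Leave alone.
- bottle: Bystander: glass bottle with a blue cap, 66 mm across, 140 mm tall, standing beyond the gap between rack and mat. Origin at the centre of its underside.
- jar: Bystander: glass jar with a red lid, 72 mm across, 100 mm tall, at the outer left or right of the work. Origin at the centre of its underside.
- tip_box: Bystander: low grey and white plastic box, 85 x 120 mm, 53 mm tall, at the outer side opposite to the jar. Origin at the centre of its underside.

How it is judged:
By the outcome, as a careful person would: the job done as asked, in the order asked, and still so for the second after the job is handed in, with the robot touching nothing.
It also fails if it takes over 42 s, if anything falls off the work surface, if the arm or the gripper's body presses on something with over 40 N, if the wrist force passes 120 N, or if a joint passes its speed limit or range.

## Working session

There is one attempt and no reset: what is moved stays moved. The work goes in short steps, Python scripts to look and compute and a tool call to move; the robot and the scene stay as the last step left them, time stands still between calls to the robot, and variables do not carry over. Pictures are saved under pics/ and viewed, and the job is handed in when it is done.

Besides the shell and the picture viewer there is one more tool, called after "Emit:" as name(argument=value, ...) on one line, values as JSON. play_rows: Moves the arm, as the interface text tells. Its arguments: {"type":"object","properties":{"steps":{"type":"array","items":{"type":"object","properties":{"claw":{"type":"number"},"tx":{"type":"number"},"ty":{"type":"number"},"tz":{"type":"number"},"ax":{"type":"number"},"ay":{"type":"number"},"az":{"type":"number"}}}},"grip_force":{"type":"number"}},"required":["steps"]}

```bash
mkdir -p pics; python3 - <<'E'
from plant import ctrl,cams
import cv2,numpy as np
s=ctrl.get_state();print(s)
for n in("scene","top"):
    im,d=cams.read_camera(n);cv2.imwrite(f"pics/{n}0.png",im);np.savez(f"pics/{n}0.npz",im=im,d=d)
    print(n,cams.camera_model(n))
print(cams.camera_model("wrist"))
E
```

```text
{'time': 0.0, 'qpos': array([ 9.55006163e-01,  2.87172066e-01,  1.57817916e+00, -8.25660609e-06,
        1.27859771e+00, -1.49999479e-01]), 'dq': array([ 1.51232505e-03,  1.67227576e-05,  1.74371134e-03,  7.85302969e-04,
       -2.29494510e-04,  1.36908403e-03]), 'joint_efforts': array([-1.50781369e-03, -4.06004190e+01, -2.92617667e+01, -2.91580191e-04,
        6.00867206e-03, -6.51954863e-06]), 'eef_pos': array([0.30275319, 0.60255965, 0.22994174]), 'tcp_rot': array([ 0.68878999, -0.16350489,  0.16288759, -0.68724241]), 'contact_force': array([ 0.72058085, -0.40253184,  0.93408347]), 'wrist_torque': array([-0.00109699,  0.05850998, -0.02196008]), 'opening': 1.0031149214234927}
scene {'intrinsics': array([[597.38840911,   0.        , 315.71483252],
       [  0.        , 597.38840911, 243.69900119],
       [  0.        ,   0.        ,   1.        ]]), 'rvec': array([ 2.1037123 ,  0.70099624, -0.39041505]), 'tvec': array([-0.48951882, -0.1519175 ,  1.84140982])}
top {'intrinsics': array([[467.98339077,   0.        , 320.76811528],
       [  0.        , 467.98339077, 241.19428895],
       [  0.        ,   0.        ,   1.        ]]), 'rvec': array([ 2.14779555, -2.19620991,  0.1003565 ]), 'tvec': array([0.03272363, 0.62643712, 1.11588488])}
{'intrinsics': array([[386.42978524,   0.        , 326.12079435],
       [  0.        , 386.42978524, 238.50914789],
       [  0.        ,   0.        ,   1.        ]]), 'tool_from_camera': array([[ 1.81193120e-04,  9.45754201e-01,  3.24882993e-01,
        -8.41779043e-02],
       [ 1.48532629e-04, -3.24883021e-01,  9.45754197e-01,
        -1.42814420e-01],
       [ 9.99999973e-01, -1.23108429e-04, -1.99341926e-04,
         8.46612250e-04],
       [ 0.00000000e+00,  0.00000000e+00,  0.00000000e+00,
         1.00000000e+00]])}
```

View pics/top0.png

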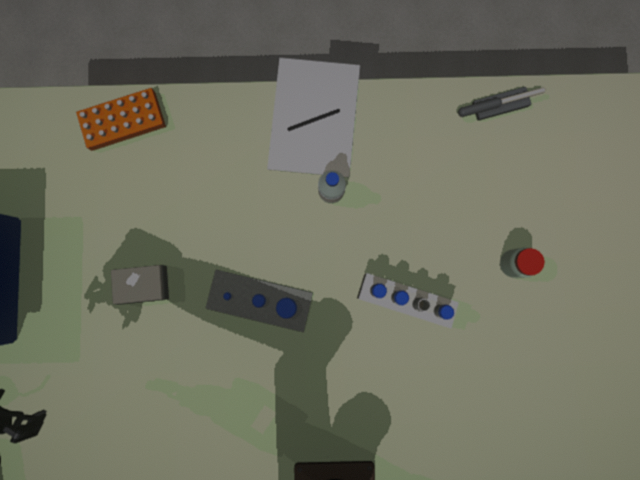

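View pics/scene0.png

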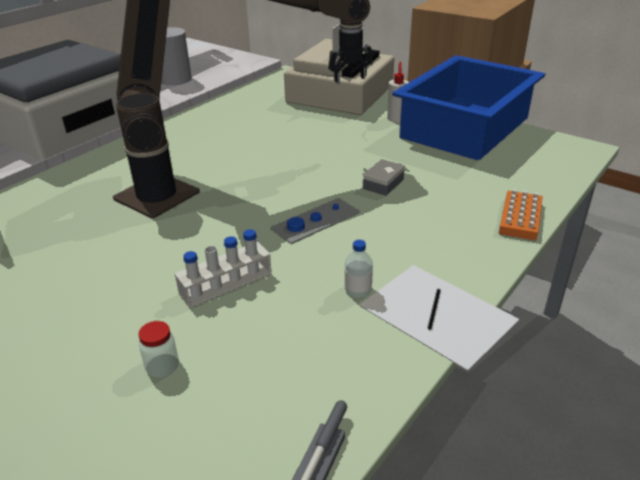

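The top view shows the capped tubes at (379,290), (401,297) and (446,312), with the open one near (424,305). The loose caps are at (227,296) small, (259,300) middle and (287,308) large.

```bash
cat > h.py <<'E'
import cv2,numpy as np
from scipy.spatial.transform import Rotation as R
def ray(m,uv,z):
    K=m["intrinsics"];Rm=cv2.Rodrigues(m["rvec"])[0];t=m["tvec"]
    d=Rm.T@np.linalg.inv(K)@np.array([uv[0],uv[1],1.]);o=-Rm.T@t
    return o+d*(z-o[2])/d[2]
def blue(im):
    h=cv2.cvtColor(im,cv2.COLOR_BGR2HSV)
    return cv2.inRange(h,(105,130,50),(130,255,255))
def blobs(mask,amin=10):
    n,l,s,c=cv2.connectedComponentsWithStats(mask)
    return [(c[i],s[i]) for i in range(1,n) if s[i][4]>=amin]
E
python3 - <<'E'
from plant import ctrl,cams
from h import *
for n in("top","scene"):
    m=cams.camera_model(n);im=np.load(f"pics/{n}0.npz")["im"];dd=np.load(f"pics/{n}0.npz")["d"]
    for c,s in blobs(blue(im)):
        if s[4]>900: continue
        print(n,c.round(1),s,[ray(m,c,z).round(4) for z in(.020,.124)],dd[int(c[1]),int(c[0])])
m=cams.camera_model("top");im=np.load("pics/top0.npz")["im"]
print(ray(m,(424,305),.118))
cv2.imwrite("pics/topz.png",cv2.resize(im[260:340,360:460],None,fx=8,fy=8,interpolation=cv2.INTER_NEAREST)[:600])
ims=np.load("pics/scene0.npz")["im"]
cv2.imwrite("pics/scz.png",cv2.resize(ims[220:310,170:280],None,fx=6,fy=6,interpolation=cv2.INTER_NEAREST)[:600])
E
```

```text
top [332.  178.5] [326 172  13  14 134] [array([ 0.7847, -0.0128,  0.02  ]), array([ 0.7607, -0.01  ,  0.124 ])] 1.0469325
top [378.9 290.3] [372 284  14  14 151] [array([ 0.5042, -0.1205,  0.02  ]), array([ 0.5055, -0.108 ,  0.124 ])] 1.0375959
top [401.3 297.4] [395 291  14  14 154] [array([ 0.4859, -0.1746,  0.02  ]), array([ 0.4889, -0.1572,  0.124 ])] 1.0378768
top [226.8 295.7] [224 293   7   7  33] [array([0.4993, 0.2511, 0.02  ]), array([0.5011, 0.23  , 0.124 ])] 1.1448495
top [258.4 300.4] [253 295  12  12 120] [array([0.4862, 0.1741, 0.02  ]), array([0.4891, 0.1599, 0.124 ])] 1.1414115
top [285.9 307.7] [276 298  20  20 309] [array([0.4672, 0.1072, 0.02  ]), array([0.4719, 0.0991, 0.124 ])] 1.1339452
top [446.  311.8] [439 305  15  14 157] [array([ 0.4487, -0.282 ,  0.02  ]), array([ 0.455 , -0.2549,  0.124 ])] 1.0353346
scene [335.  206.2] [333 204   5   5  23] [array([0.506 , 0.2372, 0.02  ]), array([0.6044, 0.1023, 0.124 ])] 1.7380593
scene [315.5 216.4] [311 212  10  10  80] [array([0.4932, 0.1614, 0.02  ]), array([0.5931, 0.0351, 0.124 ])] 1.6864951
scene [295.3 224.2] [287 217  17  15 213] [array([0.4719, 0.0971, 0.02  ]), array([ 0.5742, -0.0218,  0.124 ])] 1.646753
scene [249.4 234.6] [244 230  12  10 109] [array([ 0.4027, -0.0148,  0.02  ]), array([ 0.5129, -0.121 ,  0.124 ])] 1.4373977
scene [230.1 241.9] [225 237  12  11 105] [array([ 0.384 , -0.0701,  0.02  ]), array([ 0.4963, -0.1701,  0.124 ])] 1.4207562
scene [358.9 245.1] [354 240  11  11 105] [array([0.6703, 0.1177, 0.02  ]), array([ 0.7501, -0.0036,  0.124 ])] 1.3662473
scene [189.8 257. ] [184 252  13  11 114] [array([ 0.3467, -0.18  ,  0.02  ]), array([ 0.4633, -0.2674,  0.124 ])] 1.3668631
[ 0.47074494 -0.20808718  0.118     ]
```

View pics/topz.png

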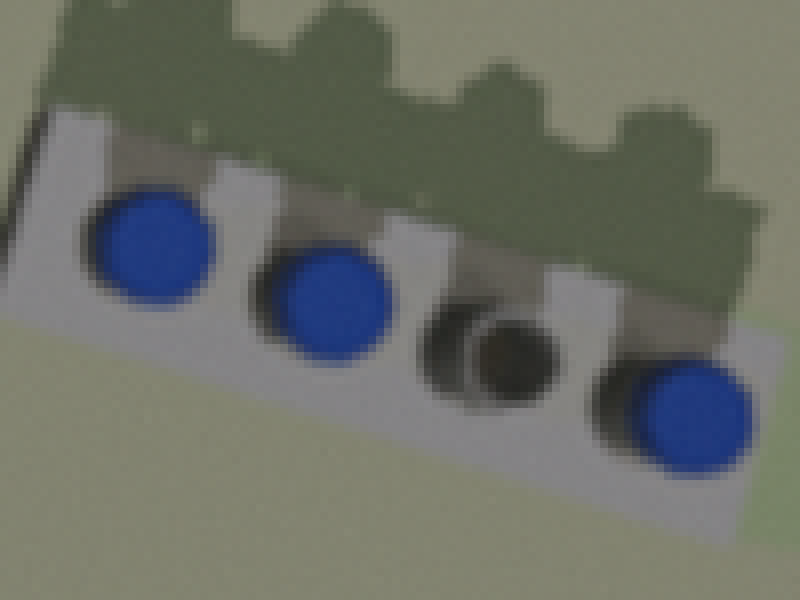

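View pics/scz.png

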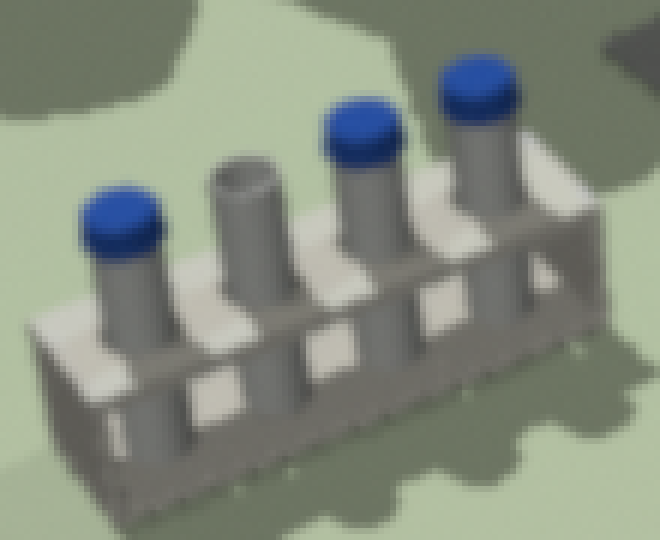

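```bash
cat >> h.py <<'E'
def go(s,p):
    Rm=R.from_quat(s["tcp_rot"]).as_matrix()
    return (Rm.T@(np.array(p)-s["eef_pos"])*100).round(2)
E
python3 - <<'E'
from plant import ctrl,cams
from h import *
m=cams.camera_model("scene");mt=cams.camera_model("top")
print(ray(m,(210.7,249.6),.118),ray(mt,(423.6,304.6),.118))
s=ctrl.get_state();print(R.from_quat(s["tcp_rot"]).as_matrix().round(4))
for p in[(.3,.603,.30),(.50,.2,.3),(.5,.1,.3),(.472,-.206,.3)]:print(p,go(s,p))
E
```

```text
[ 0.47490284 -0.21353291  0.118     ] [ 0.47164769 -0.20723471  0.118     ]
[[ 8.935e-01 -1.300e-03  4.491e-01]
 [-4.491e-01 -1.700e-03  8.935e-01]
 [-3.000e-04 -1.000e+00 -2.100e-03]]
(0.3, 0.603, 0.3) [-0.27 -6.99 -0.1 ]
(0.5, 0.2, 0.3) [ 35.7   -6.95 -27.13]
(0.5, 0.1, 0.3) [ 40.19  -6.93 -36.06]
(0.472, -0.206, 0.3) [ 51.43  -6.87 -64.66]
```

Emit:
play_rows(steps=[{"claw": 0,"ty": -4},{"claw": 0,"ty": -7},{"claw": 0,"tx": 36,"ty": -7,"tz": -27},{"claw": 0,"tx": 36,"ty": -7,"tz": -27},{"claw": 0,"tx": 36,"ty": -7,"tz": -27},{"claw": 0,"tx": 36,"ty": -7,"tz": -27},{"claw": 0,"tx": 36,"ty": -7,"tz": -27},{"claw": 0,"tx": 36,"ty": -7,"tz": -27},{"claw": 0,"tx": 36,"ty": -7,"tz": -27},{"claw": 0,"tx": 36,"ty": -7,"tz": -27},{"claw": 0,"tx": 36,"ty": -7,"tz": -27},{"claw": 0,"tx": 36,"ty": -7,"tz": -27}])

```text
invalid input at $.steps[0]: expected keys claw, tx, ty, tz, ax, ay, az
```

```bash
python3 - <<'E'
from plant import ctrl,cams
from h import *
s=ctrl.get_state();print(s["time"],s["eef_pos"],s["opening"],s["qpos"].round(2),go(s,(.472,-.207,.3)),R.from_quat(s["tcp_rot"]).as_matrix().round(4))
im,d=cams.read_camera("wrist");cv2.imwrite("pics/w1.png",im)
E
```

```text
0.1 [0.30277718 0.60260653 0.23008078] 0.9983155810029404 [ 0.96  0.29  1.58  0.    1.28 -0.15] [ 51.48  -6.87 -64.75] [[ 8.935e-01 -1.300e-03  4.491e-01]
 [-4.491e-01 -1.700e-03  8.935e-01]
 [-3.000e-04 -1.000e+00 -2.100e-03]]
```

View pics/w1.png

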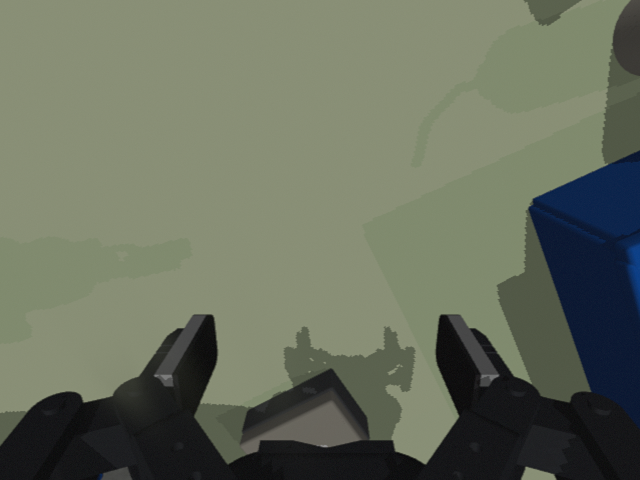

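The call was refused because every row needs all seven keys. The arm hasn't moved, and the wrist view still shows open fingers over bare bench. I'll resend it with the full keys.

Emit:
play_rows(steps=[{"claw": 0,"tx": 0,"ty": -4,"tz": 0,"ax": 0,"ay": 0,"az": 0},{"claw": 0,"tx": 0,"ty": -7,"tz": 0,"ax": 0,"ay": 0,"az": 0},{"claw": 0,"tx": 36,"ty": -7,"tz": -27,"ax": 0,"ay": 0,"az": 0},{"claw": 0,"tx": 36,"ty": -7,"tz": -27,"ax": 0,"ay": 0,"az": 0},{"claw": 0,"tx": 36,"ty": -7,"tz": -27,"ax": 0,"ay": 0,"az": 0},{"claw": 0,"tx": 36,"ty": -7,"tz": -27,"ax": 0,"ay": 0,"az": 0},{"claw": 0,"tx": 36,"ty": -7,"tz": -27,"ax": 0,"ay": 0,"az": 0},{"claw": 0,"tx": 36,"ty": -7,"tz": -27,"ax": 0,"ay": 0,"az": 0},{"claw": 0,"tx": 36,"ty": -7,"tz": -27,"ax": 0,"ay": 0,"az": 0},{"claw": 0,"tx": 36,"ty": -7,"tz": -27,"ax": 0,"ay": 0,"az": 0},{"claw": 0,"tx": 36,"ty": -7,"tz": -27,"ax": 0,"ay": 0,"az": 0},{"claw": 0,"tx": 36,"ty": -7,"tz": -27,"ax": 0,"ay": 0,"az": 0}])

```text
time: 1.15
eef_pos: [0.4889, 0.2281, 0.3012]
tcp_rot: [-0.688, 0.163, -0.163, 0.688]
contact_force: [1.1, 1.3, 1.1]
opening: -0.001
```

```bash
python3 - <<'E'
from plant import ctrl,cams
from h import *
s=ctrl.get_state();print(s["time"],s["eef_pos"],s["opening"],s["qpos"].round(2),go(s,(.472,-.207,.3)))
im,d=cams.read_camera("wrist");cv2.imwrite("pics/w2.png",im)
E
```

```text
1.15 [0.48891604 0.22810644 0.3011616 ] -0.000636964853471201 [ 0.25 -0.06  1.83  0.    1.37 -0.86] [ 18.02   0.11 -39.64]
```

View pics/w2.png

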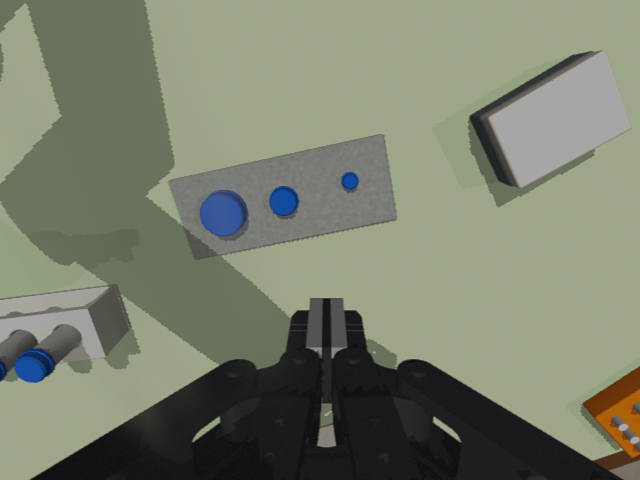

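The wrist view shows the fingers shut. The mat caps are at (222,213) large, (284,201) middle and (350,180) small. I'll cast a ray to the middle cap, then continue to the tube.

```bash
cat >> h.py <<'E'
def wray(s,m,uv,z):
    T=m["tool_from_camera"];Rm=R.from_quat(s["tcp_rot"]).as_matrix()
    d=Rm@T[:3,:3]@np.linalg.inv(m["intrinsics"])@np.array([uv[0],uv[1],1.])
    o=Rm@T[:3,3]+s["eef_pos"]
    return o+d*(z-o[2])/d[2]
E
python3 - <<'E'
from plant import ctrl,cams
from h import *
s=ctrl.get_state();print(s["time"],s["eef_pos"],abs(s["dq"]).max(),go(s,(.472,-.207,.3)))
im,d=cams.read_camera("wrist");m=cams.camera_model("wrist")
for c,st in blobs(blue(im),100): print(c.round(1),st,wray(s,m,c,.02).round(4),wray(s,m,c,.124).round(4))
E
```

```text
1.2 [0.49224368 0.22195736 0.30099027] 0.1684294457126252 [ 17.68   0.34 -39.13]
[354.1 173.8] [346 166  17  17 230] [0.495  0.2546 0.02  ] [0.4759 0.2564 0.124 ]
[287.8 194.6] [274 180  29  30 670] [0.4823 0.1785 0.02  ] [0.4663 0.199  0.124 ]
[227.2 207.3] [ 204  185   47   45 1594] [0.4641 0.1105 0.02  ] [0.4526 0.1476 0.124 ]
[ 39.3 359.9] [  20  343   40   34 1014] [ 0.5277 -0.2178  0.02  ] [ 0.5006 -0.1     0.124 ]
[  4.5 364.7] [  0 352  12  27 238] [ 0.5128 -0.2637  0.02  ] [ 0.4894 -0.1347  0.124 ]
```

Emit:
play_rows(steps=[{"claw": 0,"tx": 17.7,"ty": 0.3,"tz": -39.1,"ax": 0,"ay": 0,"az": 0},{"claw": 0,"tx": 17.7,"ty": 0.3,"tz": -39.1,"ax": 0,"ay": 0,"az": 0},{"claw": 0,"tx": 17.7,"ty": 0.3,"tz": -39.1,"ax": 0,"ay": 0,"az": 0},{"claw": 0,"tx": 17.7,"ty": 0.3,"tz": -39.1,"ax": 0,"ay": 0,"az": 0},{"claw": 0,"tx": 17.7,"ty": 0.3,"tz": -39.1,"ax": 0,"ay": 0,"az": 0},{"claw": 0,"tx": 17.7,"ty": 0.3,"tz": -39.1,"ax": 0,"ay": 0,"az": 0},{"claw": 0,"tx": 17.7,"ty": 0.3,"tz": -39.1,"ax": 0,"ay": 0,"az": 0},{"claw": 0,"tx": 17.7,"ty": 0.3,"tz": -39.1,"ax": 0,"ay": 0,"az": 0},{"claw": 0,"tx": 17.7,"ty": 0.3,"tz": -39.1,"ax": 0,"ay": 0,"az": 0},{"claw": 0,"tx": 17.7,"ty": 0.3,"tz": -39.1,"ax": 0,"ay": 0,"az": 0},{"claw": 0,"tx": 17.7,"ty": 0.3,"tz": -39.1,"ax": 0,"ay": 0,"az": 0},{"claw": 0,"tx": 17.7,"ty": 0.3,"tz": -39.1,"ax": 0,"ay": 0,"az": 0}])

```text
time: 2.25
eef_pos: [0.4709, -0.201, 0.2978]
tcp_rot: [-0.688, 0.165, -0.164, 0.688]
contact_force: [0.6, 0.7, -1.1]
opening: -0.003
```

Emit:
play_rows(steps=[{"claw": 0,"tx": 0,"ty": 0,"tz": 0,"ax": 0,"ay": 0,"az": 0},{"claw": 0,"tx": 0,"ty": 0,"tz": 0,"ax": 0,"ay": 0,"az": 0},{"claw": 0,"tx": 0,"ty": 0,"tz": 0,"ax": 0,"ay": 0,"az": 0},{"claw": 0,"tx": 0,"ty": 0,"tz": 0,"ax": 0,"ay": 0,"az": 0}])

```text
time: 2.58
eef_pos: [0.4715, -0.1973, 0.2985]
tcp_rot: [-0.688, 0.162, -0.162, 0.688]
contact_force: [-0.0, 0.1, 0.4]
opening: 0.0
```

```bash
python3 - <<'E'
from plant import ctrl,cams
from h import *
s=ctrl.get_state();print(s["time"],s["eef_pos"],abs(s["dq"]).max(),s["qpos"].round(2))
im,d=cams.read_camera("wrist");m=cams.camera_model("wrist")
cv2.imwrite("pics/w3.png",im)
for c,st in blobs(blue(im),100): print(c.round(1),st,wray(s,m,c,.02).round(4),wray(s,m,c,.124).round(4))
E
```

```text
2.5833 [ 0.47149122 -0.19726765  0.29846735] 0.005669748673200841 [-0.6  -0.13  1.9   0.    1.37 -1.7 ]
[598.3  42.7] [ 567   14   63   58 2809] [0.4638 0.1063 0.02  ] [0.4472 0.0408 0.124 ]
[433.9 195.2] [ 414  176   40   39 1214] [ 0.534  -0.0939  0.02  ] [ 0.5001 -0.11    0.124 ]
[373.5 202.9] [ 355  184   38   39 1153] [ 0.5121 -0.1574  0.02  ] [ 0.4836 -0.1578  0.124 ]
[255.8 218.3] [ 237  200   38   38 1121] [ 0.4687 -0.2841  0.02  ] [ 0.4509 -0.2532  0.124 ]
[627.  382.9] [611 367  29  35 802] [0.8847 0.042  0.02  ] [ 0.7642 -0.0076  0.124 ]
```

View pics/w3.png

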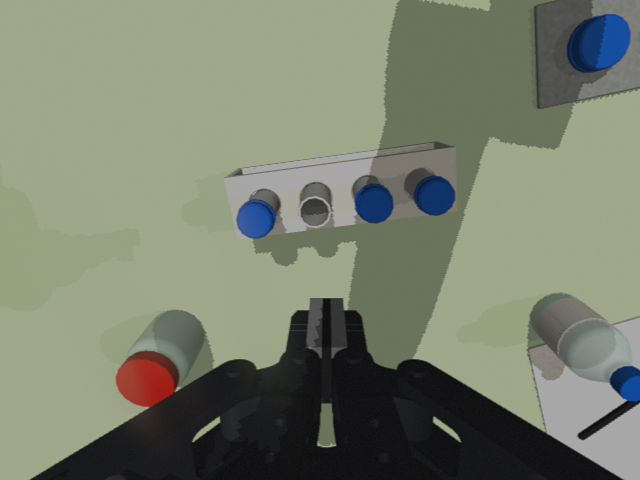

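The rim appears at about (315,211) in the wrist view, between caps at (256,218) and (373,203). I'll measure it more finely.

```bash
python3 - <<'E'
from plant import ctrl,cams
from h import *
im=cv2.imread("pics/w3.png")
cv2.imwrite("pics/w3z.png",cv2.resize(im[175:245,280:350],None,fx=8,fy=8,interpolation=cv2.INTER_NEAREST))
m=cams.camera_model("wrist");s=ctrl.get_state()
print(wray(s,m,(315,211),.118),s["time"])
E
```

```text
[ 0.46916266 -0.20609573  0.118     ] 2.6333
```

View pics/w3z.png

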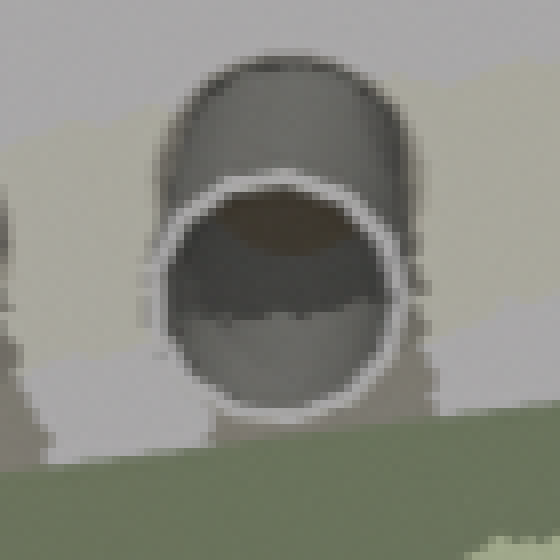

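The rim is centred at (315.0,211.6) in the full picture. The wrist ray gives (0.469,-0.206) and the top view (0.472,-0.207), so I'll use (0.4705,-0.2065) with the tip at z=0.148.

```bash
python3 - <<'E'
from plant import ctrl
from h import *
s=ctrl.get_state();print(s["time"],s["eef_pos"],go(s,(.4705,-.2065,.30)),go(s,(.4705,-.2065,.148)))
E
```

```text
2.6333 [ 0.47148302 -0.19743414  0.29845775] [ 0.32 -0.15 -0.85] [ 0.31 15.05 -0.86]
```

Emit:
play_rows(steps=[{"claw": 0,"tx": 0.3,"ty": 0,"tz": -0.86,"ax": 0,"ay": 0,"az": 0},{"claw": 0,"tx": 0.3,"ty": 2,"tz": -0.86,"ax": 0,"ay": 0,"az": 0},{"claw": 0,"tx": 0.3,"ty": 4,"tz": -0.86,"ax": 0,"ay": 0,"az": 0},{"claw": 0,"tx": 0.3,"ty": 6,"tz": -0.86,"ax": 0,"ay": 0,"az": 0},{"claw": 0,"tx": 0.3,"ty": 8,"tz": -0.86,"ax": 0,"ay": 0,"az": 0},{"claw": 0,"tx": 0.3,"ty": 10,"tz": -0.86,"ax": 0,"ay": 0,"az": 0},{"claw": 0,"tx": 0.3,"ty": 11.5,"tz": -0.86,"ax": 0,"ay": 0,"az": 0},{"claw": 0,"tx": 0.3,"ty": 12.5,"tz": -0.86,"ax": 0,"ay": 0,"az": 0},{"claw": 0,"tx": 0.3,"ty": 13.5,"tz": -0.86,"ax": 0,"ay": 0,"az": 0},{"claw": 0,"tx": 0.3,"ty": 14.2,"tz": -0.86,"ax": 0,"ay": 0,"az": 0},{"claw": 0,"tx": 0.3,"ty": 14.5,"tz": -0.86,"ax": 0,"ay": 0,"az": 0},{"claw": 0,"tx": 0.3,"ty": 14.5,"tz": -0.86,"ax": 0,"ay": 0,"az": 0}])

```text
time: 3.63
eef_pos: [0.4699, -0.2078, 0.153]
tcp_rot: [-0.688, 0.163, -0.163, 0.688]
contact_force: [0.4, -0.3, 0.0]
opening: -0.002
```

```bash
python3 - <<'E'
from plant import ctrl,cams
from h import *
s=ctrl.get_state();print(s["time"],s["eef_pos"],go(s,(.4705,-.2065,.148)))
im,d=cams.read_camera("wrist");im2,_=cams.read_camera("scene")
cv2.imwrite("pics/w4.png",im);cv2.imwrite("pics/s4.png",cv2.resize(im2[150:320,110:310],None,fx=3.5,fy=3.5))
E
```

```text
3.6333 [ 0.469931   -0.2078296   0.15298737] [-0.01  0.5   0.14]
```

View pics/w4.png

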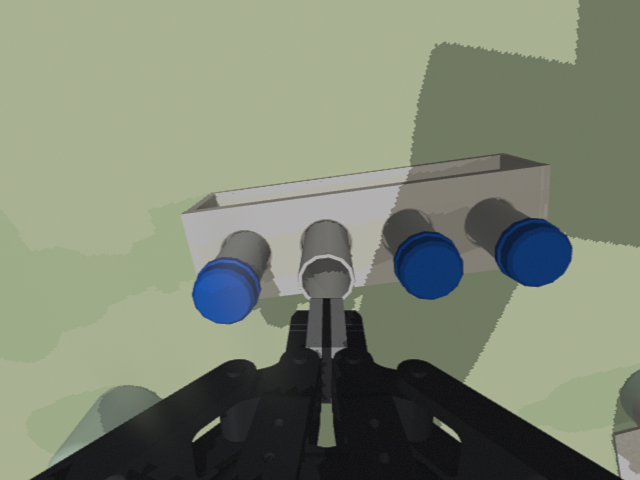

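View pics/s4.png

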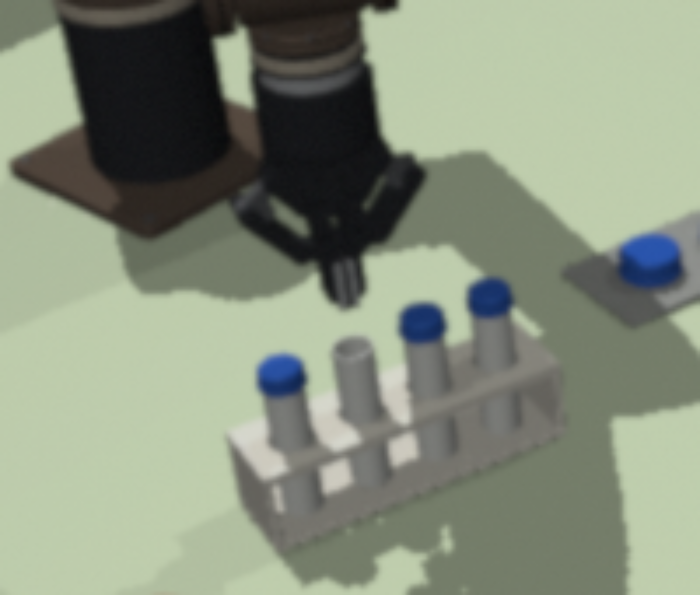

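The rim is centred at about (327,277), in line with the fingertip column 326, and the scene view agrees. I'll check the other axis before holding.

```bash
python3 - <<'E'
from plant import ctrl,cams
from h import *
m=cams.camera_model("wrist");s=ctrl.get_state()
im=cv2.imread("pics/w4.png")
cv2.imwrite("pics/w4z.png",cv2.resize(im[240:310,285:370],None,fx=8,fy=8,interpolation=cv2.INTER_NEAREST))
print(s["eef_pos"],s["time"])
for v in(275,277,279):
  print(wray(s,m,(326.5,v),.118))
E
```

```text
[ 0.47047827 -0.20818717  0.15408169] 3.7333
[ 0.4681015  -0.20588509  0.118     ]
[ 0.46909193 -0.20638271  0.118     ]
[ 0.47008602 -0.20688217  0.118     ]
```

View pics/w4z.png

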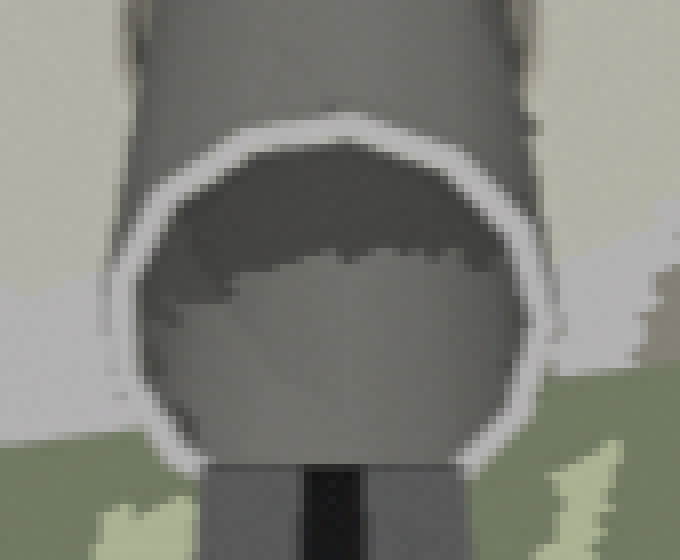

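The rim centre works out to (326.3,279), i.e. (0.470,-0.207), so the target stands. I'll make a small correction and hold.

Emit:
play_rows(steps=[{"claw": 0,"tx": 0,"ty": 0.3,"tz": 0.1,"ax": 0,"ay": 0,"az": 0},{"claw": 0,"tx": 0,"ty": 0.6,"tz": 0.1,"ax": 0,"ay": 0,"az": 0},{"claw": 0,"tx": 0,"ty": 0.6,"tz": 0.1,"ax": 0,"ay": 0,"az": 0},{"claw": 0,"tx": 0,"ty": 0.6,"tz": 0.1,"ax": 0,"ay": 0,"az": 0},{"claw": 0,"tx": 0,"ty": 0.6,"tz": 0.1,"ax": 0,"ay": 0,"az": 0},{"claw": 0,"tx": 0,"ty": 0.6,"tz": 0.1,"ax": 0,"ay": 0,"az": 0},{"claw": 0,"tx": 0,"ty": 0.6,"tz": 0.1,"ax": 0,"ay": 0,"az": 0},{"claw": 0,"tx": 0,"ty": 0.6,"tz": 0.1,"ax": 0,"ay": 0,"az": 0},{"claw": 0,"tx": 0,"ty": 0.6,"tz": 0.1,"ax": 0,"ay": 0,"az": 0},{"claw": 0,"tx": 0,"ty": 0.6,"tz": 0.1,"ax": 0,"ay": 0,"az": 0},{"claw": 0,"tx": 0,"ty": 0.6,"tz": 0.1,"ax": 0,"ay": 0,"az": 0},{"claw": 0,"tx": 0,"ty": 0.6,"tz": 0.1,"ax": 0,"ay": 0,"az": 0}])

```text
time: 4.73
eef_pos: [0.4705, -0.207, 0.1473]
tcp_rot: [0.688, -0.163, 0.163, -0.688]
contact_force: [-0.1, -0.2, 0.5]
opening: 0.0
```

Emit:
play_rows(steps=[{"claw": 0,"tx": 0,"ty": 0,"tz": 0,"ax": 0,"ay": 0,"az": 0},{"claw": 0,"tx": 0,"ty": 0,"tz": 0,"ax": 0,"ay": 0,"az": 0},{"claw": 0,"tx": 0,"ty": 0,"tz": 0,"ax": 0,"ay": 0,"az": 0},{"claw": 0,"tx": 0,"ty": 0,"tz": 0,"ax": 0,"ay": 0,"az": 0},{"claw": 0,"tx": 0,"ty": 0,"tz": 0,"ax": 0,"ay": 0,"az": 0},{"claw": 0,"tx": 0,"ty": 0,"tz": 0,"ax": 0,"ay": 0,"az": 0},{"claw": 0,"tx": 0,"ty": 0,"tz": 0,"ax": 0,"ay": 0,"az": 0},{"claw": 0,"tx": 0,"ty": 0,"tz": 0,"ax": 0,"ay": 0,"az": 0},{"claw": 0,"tx": 0,"ty": 0,"tz": 0,"ax": 0,"ay": 0,"az": 0},{"claw": 0,"tx": 0,"ty": 0,"tz": 0,"ax": 0,"ay": 0,"az": 0},{"claw": 0,"tx": 0,"ty": 0,"tz": 0,"ax": 0,"ay": 0,"az": 0},{"claw": 0,"tx": 0,"ty": 0,"tz": 0,"ax": 0,"ay": 0,"az": 0}])

```text
time: 5.73
eef_pos: [0.4705, -0.207, 0.1473]
tcp_rot: [0.688, -0.163, 0.163, -0.688]
contact_force: [-0.6, 0.9, -0.5]
opening: -0.003
```

Emit:
play_rows(steps=[{"claw": 0,"tx": 0,"ty": 0,"tz": 0,"ax": 0,"ay": 0,"az": 0},{"claw": 0,"tx": 0,"ty": 0,"tz": 0,"ax": 0,"ay": 0,"az": 0},{"claw": 0,"tx": 0,"ty": 0,"tz": 0,"ax": 0,"ay": 0,"az": 0},{"claw": 0,"tx": 0,"ty": 0,"tz": 0,"ax": 0,"ay": 0,"az": 0},{"claw": 0,"tx": 0,"ty": 0,"tz": 0,"ax": 0,"ay": 0,"az": 0},{"claw": 0,"tx": 0,"ty": 0,"tz": 0,"ax": 0,"ay": 0,"az": 0},{"claw": 0,"tx": 0,"ty": 0,"tz": 0,"ax": 0,"ay": 0,"az": 0},{"claw": 0,"tx": 0,"ty": 0,"tz": 0,"ax": 0,"ay": 0,"az": 0},{"claw": 0,"tx": 0,"ty": 0,"tz": 0,"ax": 0,"ay": 0,"az": 0},{"claw": 0,"tx": 0,"ty": 0,"tz": 0,"ax": 0,"ay": 0,"az": 0},{"claw": 0,"tx": 0,"ty": 0,"tz": 0,"ax": 0,"ay": 0,"az": 0},{"claw": 0,"tx": 0,"ty": 0,"tz": 0,"ax": 0,"ay": 0,"az": 0}])

```text
time: 6.73
eef_pos: [0.4705, -0.207, 0.1473]
tcp_rot: [0.688, -0.163, 0.163, -0.688]
contact_force: [0.5, -0.1, -0.3]
opening: -0.006
```

```bash
python3 - <<'E'
from plant import ctrl,cams
from h import *
s=ctrl.get_state();print(s["time"],s["eef_pos"])
for p in[(.4705,-.2065,.3),(.49,.1,.3),(.4855,.1755,.3)]:print(go(s,p))
E
```

```text
6.7333 [ 0.4704641  -0.20696108  0.14731488]
[ -0.02 -15.27   0.04]
[-12.04 -15.27  28.3 ]
[-15.83 -15.27  34.85]
```

Emit:
play_rows(steps=[{"claw": 0,"tx": 0,"ty": 0,"tz": 0,"ax": 0,"ay": 0,"az": 0},{"claw": 0,"tx": 0,"ty": 0,"tz": 0,"ax": 0,"ay": 0,"az": 0},{"claw": 0,"tx": 0,"ty": 0,"tz": 0,"ax": 0,"ay": 0,"az": 0},{"claw": 0,"tx": 0,"ty": 0,"tz": 0,"ax": 0,"ay": 0,"az": 0},{"claw": 0,"tx": 0,"ty": -2,"tz": 0,"ax": 0,"ay": 0,"az": 0},{"claw": 0,"tx": 0,"ty": -5,"tz": 0,"ax": 0,"ay": 0,"az": 0},{"claw": 0,"tx": 0,"ty": -8,"tz": 0,"ax": 0,"ay": 0,"az": 0},{"claw": 0,"tx": 0,"ty": -11,"tz": 0,"ax": 0,"ay": 0,"az": 0},{"claw": 0,"tx": 0,"ty": -14,"tz": 0,"ax": 0,"ay": 0,"az": 0},{"claw": 0,"tx": 0,"ty": -15.3,"tz": 0,"ax": 0,"ay": 0,"az": 0},{"claw": 0,"tx": 0,"ty": -15.3,"tz": 0,"ax": 0,"ay": 0,"az": 0},{"claw": 0,"tx": 0,"ty": -15.3,"tz": 0,"ax": 0,"ay": 0,"az": 0}])

```text
time: 7.73
eef_pos: [0.4704, -0.2069, 0.2999]
tcp_rot: [0.688, -0.163, 0.163, -0.688]
contact_force: [-0.4, 1.1, -0.1]
opening: -0.003
```

Emit:
play_rows(steps=[{"claw": 0,"tx": -15.8,"ty": 0,"tz": 34.8,"ax": 0,"ay": 0,"az": 0},{"claw": 0,"tx": -15.8,"ty": 0,"tz": 34.8,"ax": 0,"ay": 0,"az": 0},{"claw": 0,"tx": -15.8,"ty": 0,"tz": 34.8,"ax": 0,"ay": 0,"az": 0},{"claw": 0,"tx": -15.8,"ty": 0,"tz": 34.8,"ax": 0,"ay": 0,"az": 0},{"claw": 0,"tx": -15.8,"ty": 0,"tz": 34.8,"ax": 0,"ay": 0,"az": 0},{"claw": 0,"tx": -15.8,"ty": 0,"tz": 34.8,"ax": 0,"ay": 0,"az": 0},{"claw": 0,"tx": -15.8,"ty": 0,"tz": 34.8,"ax": 0,"ay": 0,"az": 0},{"claw": 0,"tx": -15.8,"ty": 0,"tz": 34.8,"ax": 0,"ay": 0,"az": 0},{"claw": 0,"tx": -15.8,"ty": 0,"tz": 34.8,"ax": 0,"ay": 0,"az": 0},{"claw": 0,"tx": -15.8,"ty": 0,"tz": 34.8,"ax": 0,"ay": 0,"az": 0},{"claw": 0,"tx": -15.8,"ty": 0,"tz": 34.8,"ax": 0,"ay": 0,"az": 0},{"claw": 0,"tx": -15.8,"ty": 0,"tz": 34.8,"ax": 0,"ay": 0,"az": 0}])

```text
time: 8.73
eef_pos: [0.4846, 0.1748, 0.2976]
tcp_rot: [0.689, -0.164, 0.161, -0.687]
contact_force: [-0.4, 0.1, -0.7]
opening: -0.003
```

Emit:
play_rows(steps=[{"claw": 0,"tx": 0,"ty": 0,"tz": 0,"ax": 0,"ay": 0,"az": 0},{"claw": 0,"tx": 0,"ty": 0,"tz": 0,"ax": 0,"ay": 0,"az": 0},{"claw": 0,"tx": 0,"ty": 0,"tz": 0,"ax": 0,"ay": 0,"az": 0},{"claw": 0,"tx": 0,"ty": 0,"tz": 0,"ax": 0,"ay": 0,"az": 0},{"claw": 0,"tx": 0,"ty": 0,"tz": 0,"ax": 0,"ay": 0,"az": 0}])

```text
time: 9.15
eef_pos: [0.4858, 0.1741, 0.3005]
tcp_rot: [-0.688, 0.164, -0.164, 0.688]
contact_force: [-0.6, -0.4, -0.8]
opening: -0.001
```

```bash
python3 - <<'E'
from plant import ctrl,cams
from h import *
s=ctrl.get_state();print(s["time"],s["eef_pos"],abs(s["dq"]).max())
im,d=cams.read_camera("wrist");m=cams.camera_model("wrist")
cv2.imwrite("pics/w5.png",im)
for c,st in blobs(blue(im),100): print(c.round(1),st,wray(s,m,c,.02).round(4),wray(s,m,c,.124).round(4))
x,y=284,170
cv2.imwrite("pics/w5z.png",cv2.resize(im[170:250,270:370],None,fx=7,fy=7,interpolation=cv2.INTER_NEAREST))
E
```

```text
9.15 [0.48579883 0.17411015 0.3004634 ] 0.008514198200546446
[394.5 160.9] [386 152  18  18 241] [0.4949 0.2534 0.02  ] [0.4743 0.2434 0.124 ]
[326.7 181.8] [313 167  29  30 677] [0.4821 0.1776 0.02  ] [0.4647 0.1862 0.124 ]
[265.4 194.4] [ 243  172   46   46 1664] [0.464  0.1102 0.02  ] [0.451  0.1354 0.124 ]
[ 74.1 350.2] [ 59 333  36  32 664] [ 0.5305 -0.2107  0.02  ] [ 0.5011 -0.1066  0.124 ]
[ 28.2 353.6] [   8  337   42   34 1058] [ 0.5079 -0.2668  0.02  ] [ 0.4841 -0.149   0.124 ]
```

View pics/w5.png

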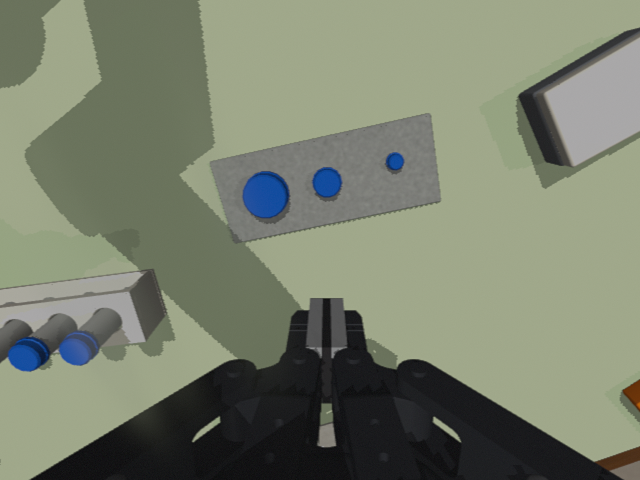

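View pics/w5z.png

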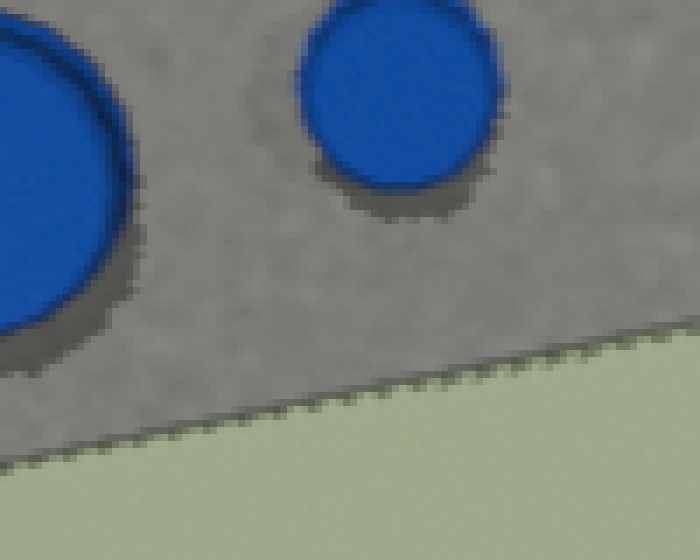

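The middle cap's top face is at about (327,183). The wrist ray gives roughly (0.483,0.177) and the top view (0.486,0.174). I'll descend toward the average and refine from close by.

```bash
python3 - <<'E'
from plant import ctrl
from h import *
s=ctrl.get_state();print(s["time"],s["eef_pos"],go(s,(.4845,.1757,.08)))
E
```

```text
9.2 [0.48575063 0.17428241 0.30048593] [-0.18 22.05  0.07]
```

Emit:
play_rows(steps=[{"claw": 0,"tx": -0.2,"ty": 2,"tz": 0.1,"ax": 0,"ay": 0,"az": 0},{"claw": 0,"tx": -0.2,"ty": 5,"tz": 0.1,"ax": 0,"ay": 0,"az": 0},{"claw": 0,"tx": -0.2,"ty": 8,"tz": 0.1,"ax": 0,"ay": 0,"az": 0},{"claw": 0,"tx": -0.2,"ty": 11,"tz": 0.1,"ax": 0,"ay": 0,"az": 0},{"claw": 0,"tx": -0.2,"ty": 14,"tz": 0.1,"ax": 0,"ay": 0,"az": 0},{"claw": 0,"tx": -0.2,"ty": 17,"tz": 0.1,"ax": 0,"ay": 0,"az": 0},{"claw": 0,"tx": -0.2,"ty": 19,"tz": 0.1,"ax": 0,"ay": 0,"az": 0},{"claw": 0,"tx": -0.2,"ty": 20.5,"tz": 0.1,"ax": 0,"ay": 0,"az": 0},{"claw": 0,"tx": -0.2,"ty": 21.5,"tz": 0.1,"ax": 0,"ay": 0,"az": 0},{"claw": 0,"tx": -0.2,"ty": 22,"tz": 0.1,"ax": 0,"ay": 0,"az": 0},{"claw": 0,"tx": -0.2,"ty": 22,"tz": 0.1,"ax": 0,"ay": 0,"az": 0},{"claw": 0,"tx": -0.2,"ty": 22,"tz": 0.1,"ax": 0,"ay": 0,"az": 0}])

```text
time: 10.2
eef_pos: [0.485, 0.1768, 0.0811]
tcp_rot: [-0.688, 0.163, -0.164, 0.688]
contact_force: [0.0, 0.3, -1.0]
opening: -0.005
```

```bash
python3 - <<'E'
from plant import ctrl,cams
from h import *
s=ctrl.get_state();print(s["time"],s["eef_pos"],abs(s["dq"]).max())
im,d=cams.read_camera("wrist");m=cams.camera_model("wrist")
cv2.imwrite("pics/w6.png",im)
for c,st in blobs(blue(im),100): print(c.round(1),st,wray(s,m,c,.02).round(4))
for v in(240,250,260,270): print(v,wray(s,m,(326,v),.02))
E
```

```text
10.2 [0.48495597 0.1767758  0.08113819] 0.014735956774734766
[455.3 216. ] [437 199  37  35 992] [0.4929 0.2528 0.02  ]
[323.7 254.5] [ 296  226   57   58 2552] [0.4807 0.1783 0.02  ]
[204.  278.7] [ 160  234   93   89 6015] [0.463  0.1097 0.02  ]
240 [0.47353963 0.18339366 0.02      ]
250 [0.47887411 0.18070986 0.02      ]
260 [0.48430563 0.17797724 0.02      ]
270 [0.48983687 0.17519445 0.02      ]
```

View pics/w6.png

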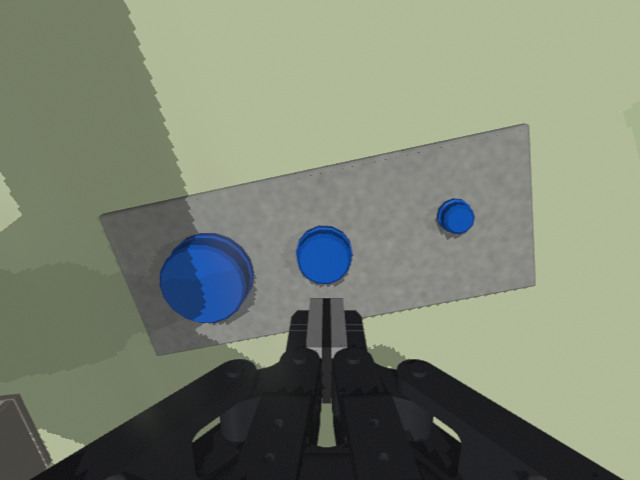

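The middle cap's top face is centred at about (324,257), giving (0.482,0.178). The top-view centroid is slightly pulled towards +x,-y by the cap's visible side, so I'll take (0.4835,0.1765) with the tip at z=0.050.

```bash
python3 - <<'E'
from plant import ctrl
from h import *
s=ctrl.get_state();print(s["time"],s["eef_pos"],go(s,(.4835,.1765,.05)))
E
```

```text
10.25 [0.48528779 0.1768617  0.081604  ] [-0.15  3.16 -0.12]
```

Emit:
play_rows(steps=[{"claw": 0,"tx": -0.15,"ty": 0.5,"tz": -0.1,"ax": 0,"ay": 0,"az": 0},{"claw": 0,"tx": -0.15,"ty": 1.2,"tz": -0.1,"ax": 0,"ay": 0,"az": 0},{"claw": 0,"tx": -0.15,"ty": 2,"tz": -0.1,"ax": 0,"ay": 0,"az": 0},{"claw": 0,"tx": -0.15,"ty": 2.6,"tz": -0.1,"ax": 0,"ay": 0,"az": 0},{"claw": 0,"tx": -0.15,"ty": 3,"tz": -0.1,"ax": 0,"ay": 0,"az": 0},{"claw": 0,"tx": -0.15,"ty": 3.1,"tz": -0.1,"ax": 0,"ay": 0,"az": 0},{"claw": 0,"tx": -0.15,"ty": 3.1,"tz": -0.1,"ax": 0,"ay": 0,"az": 0},{"claw": 0,"tx": -0.15,"ty": 3.1,"tz": -0.1,"ax": 0,"ay": 0,"az": 0},{"claw": 0,"tx": -0.15,"ty": 3.1,"tz": -0.1,"ax": 0,"ay": 0,"az": 0},{"claw": 0,"tx": -0.15,"ty": 3.1,"tz": -0.1,"ax": 0,"ay": 0,"az": 0},{"claw": 0,"tx": -0.15,"ty": 3.1,"tz": -0.1,"ax": 0,"ay": 0,"az": 0},{"claw": 0,"tx": -0.15,"ty": 3.1,"tz": -0.1,"ax": 0,"ay": 0,"az": 0}])

```text
time: 11.25
eef_pos: [0.4826, 0.1765, 0.0496]
tcp_rot: [-0.688, 0.163, -0.163, 0.688]
contact_force: [-0.2, 0.2, -0.4]
opening: 0.002
```

```bash
python3 - <<'E'
from plant import ctrl,cams
from h import *
s=ctrl.get_state();print(s["time"],s["eef_pos"],abs(s["dq"]).max())
im,d=cams.read_camera("wrist");m=cams.camera_model("wrist")
cv2.imwrite("pics/w7z.png",cv2.resize(im[230:330,260:390],None,fx=6,fy=6,interpolation=cv2.INTER_NEAREST))
for v in(275,280,285,290): print(v,wray(s,m,(326,v),.02))
im2,_=cams.read_camera("scene")
cv2.imwrite("pics/s7.png",cv2.resize(im2[130:290,200:400],None,fx=3.5,fy=3.5))
E
```

```text
11.25 [0.48262958 0.17652047 0.04958006] 0.0017695693286459862
275 [0.47748625 0.17995315 0.02      ]
280 [0.4798773  0.17875031 0.02      ]
285 [0.48229055 0.17753629 0.02      ]
290 [0.48472631 0.17631095 0.02      ]
```

View pics/w7z.png

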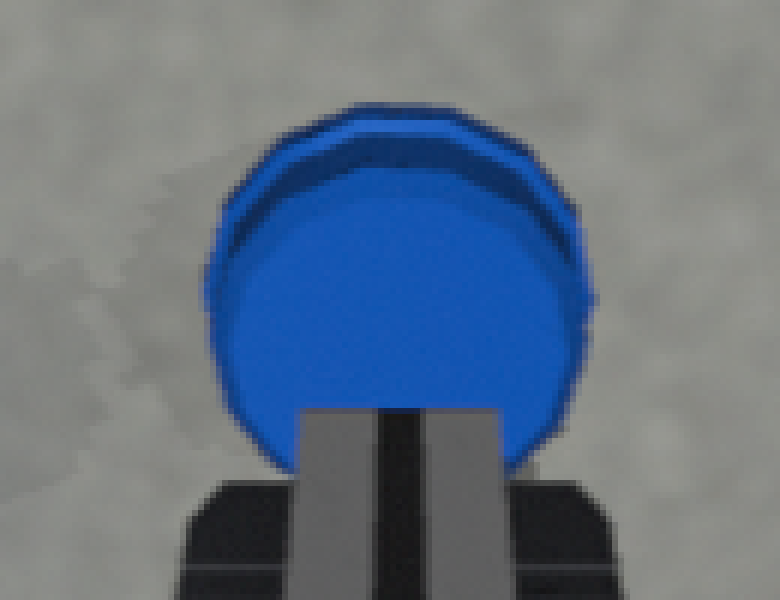

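View pics/s7.png

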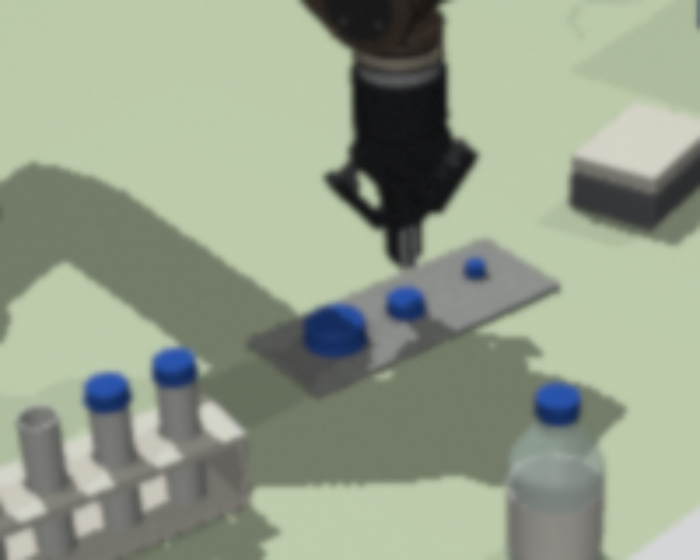

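In the wrist view the cap's top face is centred at about (326.7,286), i.e. (0.483,0.177). The tip is at (0.4826,0.1765,0.0496), and the scene view shows it directly above the middle cap. I'll hold briefly and hand in.

Emit:
play_rows(steps=[{"claw": 0,"tx": 0,"ty": 0,"tz": 0,"ax": 0,"ay": 0,"az": 0},{"claw": 0,"tx": 0,"ty": 0,"tz": 0,"ax": 0,"ay": 0,"az": 0},{"claw": 0,"tx": 0,"ty": 0,"tz": 0,"ax": 0,"ay": 0,"az": 0},{"claw": 0,"tx": 0,"ty": 0,"tz": 0,"ax": 0,"ay": 0,"az": 0},{"claw": 0,"tx": 0,"ty": 0,"tz": 0,"ax": 0,"ay": 0,"az": 0},{"claw": 0,"tx": 0,"ty": 0,"tz": 0,"ax": 0,"ay": 0,"az": 0},{"claw": 0,"tx": 0,"ty": 0,"tz": 0,"ax": 0,"ay": 0,"az": 0},{"claw": 0,"tx": 0,"ty": 0,"tz": 0,"ax": 0,"ay": 0,"az": 0},{"claw": 0,"tx": 0,"ty": 0,"tz": 0,"ax": 0,"ay": 0,"az": 0},{"claw": 0,"tx": 0,"ty": 0,"tz": 0,"ax": 0,"ay": 0,"az": 0},{"claw": 0,"tx": 0,"ty": 0,"tz": 0,"ax": 0,"ay": 0,"az": 0},{"claw": 0,"tx": 0,"ty": 0,"tz": 0,"ax": 0,"ay": 0,"az": 0}])

```text
time: 12.35
eef_pos: [0.4825, 0.1765, 0.0493]
tcp_rot: [0.688, -0.163, 0.163, -0.688]
contact_force: [-0.2, 0.6, 0.1]
opening: 0.001
```

```bash
python3 - <<'E'
from plant import ctrl
s=ctrl.get_state();print(s["time"],s["eef_pos"],s["contact_force"])
print(ctrl.sign_off())
E
```

```text
12.35 [0.48248126 0.17647889 0.04933907] [-0.15061232  0.61990553  0.08590165]
the job is handed in; nothing more can be done
None
```

I pointed with shut fingers at the open tube's mouth, then at the middle-sized loose cap, and handed the job in at 12.35 s, still pointing at the cap.

- **Open tube:** the tip was at (0.4705, -0.207, 0.147), about 29 mm above the rim, and stayed there for about 3 s. I then rose to z = 0.30 before crossing to the mat.
- **Loose cap:** the tip finished at (0.4825, 0.1765, 0.049), about 29 mm above the cap's top face.

**Last checks:** the close wrist views put the tip within about 1 mm of both centres. The measured force stayed at noise level, about 1 N, and in the pictures I took nothing had moved.

**Disagreements:**
- The first top-view estimate of the cap differed from the wrist view by about 3 to 4 mm in x and y. I put part of that down to the cap's visible side and aimed at a value between the two, nearer the wrist's; the last close view agreed with it.
- A rough scene-camera estimate of the tube mouth was about 6 mm off the other two, and I set it aside.
- My first move call was refused because rows were missing keys; nothing moved.

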